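Snap the tea scoop into its rack

TASK

On the tea shop counter, pick up the wooden tea scoop (the tool with the open trough at its end, not the pointed pick), bring it over the free pair of spring clips on the dark rack and press it down from above until its handle snaps home in both clips, the middle of the handle about midway between them. Either end may point away from you; let go of it there, and do not disturb the pick or the glass cup.

Things in the scene. Friction and masses are not known exactly. Their poses are not given: they have to be found in the camera images.
- scoop_mid (a point): Tea scoop, light wood, 40 g: middle of its handle, on the axis, 7 mm above the counter where it lies flat. Handle: round rod 14 mm thick, reaching 70 mm to each side of this point along x. At its +x end an open trough 58 mm long, 40 wide, 16 high, its floor level with the rod's underside, which stops rolling. z: up out of the trough.
- clip_seat (a point): Free station (any of 3, 85 mm apart) of the fixed rack: where the handle's middle belongs, rod axis seated, 44 mm above counter, 32 above board. x along the handle, z up. Steel clips at x = -50 and +50, each 10 long, open upward: post under the rod, 2 sprung leaves, funnel 34 wide at z +27, 9 mm neck at z +8; about 10 N down snaps it in. Other stations hold fixed tools.
- pick_mid (a point): Bystander: middle of the handle of a pointed tea pick, same wood and 14 mm rod, an 18 mm wide square collar at each end and a 55 mm tapering point at +x. Lies on the counter, this point 7 mm above it. Leave it alone.
- cup_mid (a point): Bystander: centre (30 mm up) of a clear glass cup, 76 mm across the rim and 60 mm high, standing on the counter beyond the tools. Leave it alone.
There are look-alikes about, which are no part of the job. Leave any blue or yellow look-alike of the part that bears scoop_mid alone.

How it is judged:
On the way:
1. the scoop's handle is brought over the free clips (middle within 25 mm sideways of the seat, 12 to 200 mm above it, within 15 degrees of the clips' line) (horizontal distance between scoop_mid and clip_seat below 0.025 m and z of scoop_mid in the frame of clip_seat between 0.012 and 0.2 m and angle between the x axis of scoop_mid and the x axis of clip_seat, either way round below 0.26 rad), for 0.1 s.
At the end, for the whole second after the job is handed in: The scoop's handle lies home in both free clips: its middle within 15 mm of the seat along the clips' line, within 6 mm across it, no more than 4 mm above or 6 mm below the seat, parallel to the clips' line within 0.1 rad (either way round), and at rest (x of scoop_mid in the frame of clip_seat between -0.015 and 0.015 m and y of scoop_mid in the frame of clip_seat between -0.006 and 0.006 m and z of scoop_mid in the frame of clip_seat between -0.006 and 0.004 m and angle between the x axis of scoop_mid and the x axis of clip_seat, either way round below 0.1 rad and linear speed of scoop below 0.02 m/s); the robot touches nothing.
It fails at once if the pick is moved by more than 25 mm (distance of pick_mid from where it was at the start of the episode above 0.025 m).
It fails at once if the glass cup is moved by more than 25 mm or tipped (distance of cup_mid from where it was at the start of the episode above 0.025 m or angle between cup_mid's own z axis and vertical above 0.35 rad).
It also fails if it takes over 48 s, if anything falls off the work surface, if the arm or the gripper's body presses on something with over 40 N, if the wrist force passes 120 N, or if a joint passes its speed limit or range.

ROBOT

A 6-joint arm with a two-finger parallel gripper is mounted at the origin on the work surface. World frame = base frame: x ahead of the robot, y to its left, z up, the work surface at z = 0. Lengths are in m, angles in rad, forces in N, time in s.
With the tool pointing down it reaches from about 0.25 to 0.725 m from the base axis. Payload 4 kg.
Tool frame: the origin (TCP) lies between the finger pads; the fingertips stand 25 mm ahead of it and the grasp point (between the pads) lies 6 mm ahead of it (arm.tips_ahead is the distance from the TCP to the fingertips, in m); z points along the fingers, y is the direction in which the jaws open and shut (so a half turn about z gives the same grasp; the last joint's range is limited). The gripper opens to 85 mm and grips with 20 to 120 N. Pads are 22 mm wide; open, the fingers measure 114 mm over their backs; the gripper's body (76 mm by 85 mm) begins 54 mm behind the grasp point. The pads swing forward as they close: fully open they stand 13 mm farther back than shut.
Start: joints at [1.231, 0.241, 0.005, 1.335, 0, 1.571], TCP at [0.167, 0.471, 0.256] pointing down, gripper open.
Joint ranges: [-2.72, 2.72], [-1.05, 1.87], [-1.09, 1.28], [-1.99, 2.15], [-1.42, 1.44], [-3.14, 3.14]. Speed limits (rad/s): [2.79, 2.79, 3.14, 3.14, 3.14, 3.14].

INTERFACE

Orientations are given as a rotation vector (axis times angle).
In Python, from station import arm gives the robot as it stands.
- The arm moves only by the shell command python3 -m creep 'ROWS' [FORCE]. ROWS is JSON, a list that holds one entry, the list of rows, each a list of 7 numbers: the shift along the tool's x, y, z in m, then the turn, a rotation vector about the tool's x, y, z in rad, then the closure, from -1 (fully open) to 1 (shut), so that 0 is half open. In form: [[[x, y, z, ax, ay, az, gripper], ...]]. A call has exactly 8 rows; each row is the pose to reach, as a shift and turn from the pose measured when the call began, along the tool's axes at that moment; what a row does not reach only later rows make up. A row lasts 1/8 s, in which the tool goes at most 62.5 mm and 10.7 degrees, less where a joint would pass 70% of its speed; a pose out of reach is approached as far as the arm can. A call with a gripper value outside its range is refused whole. The fingers move at their own pace and stop on an object; FORCE is the grip in N (left out, the last holds). Time passes only in rows, so rows that repeat a pose let the fingers close, or fill a call up. It gives the time, the measured TCP pose, the force and the opening at its end, in the units of the state.
- arm.state(): the state, without advancing time (a new reading comes with each control period).
- arm.capture(name): name is "scene" or "side" or "wrist"; returns a dict with "color" (400x640x3 uint8, blue, green, red), "z_map" (400x640 float32, m along the optical axis (not along the pixel's ray), 0 where there is no reading), "K" (3x3 intrinsics, pixels), "origin" and "orientation" of the camera in the world. Camera axes: x right, y up, looking along -z (the intrinsics and any distortion apply to the point x, -y, -z); pixel columns grow to the right and rows downward; lengths in m; the calibration is good to about 2 mm. The wrist camera is an equidistant fisheye: a pixel r from the principal point sees the ray r / f radians off the axis. A picture is of the moment at which its call begins.
- arm.finish_job(): hands the job in, once; it reports no verdict.
The state is a dict: "time": time; "q": joint angles; "qd": joint speeds; "joint_efforts": joint torques, N m; "tcp_pos": TCP position; "eef_rot": TCP orientation; "wrist_force": force on the tool from outside, world axes, zero at the start; "ft_torque": the same for the moment, N m; "finger_gap": finger opening in m.
Only numpy, scipy, OpenCV 4.12 (cv2) and the standard library are available. Lean on these libraries where they do the work, as an engineer would, in place of code of your own. Each camera call takes 0.05 s, during which the arm holds its last target.

## Working session

There is one attempt and no reset: what is moved stays moved. The work goes in short steps, Python scripts to look and compute and a shell command to move; the robot and the scene stay as the last step left them, time stands still between calls to the robot, and variables do not carry over. Pictures are saved under pics/ and viewed, and the job is handed in when it is done.

```bash
ls; mkdir -p pics
python3 - <<'E'
from station import arm
import cv2,numpy as np
print(arm.state(), arm.tips_ahead)
for n in ["scene","side","wrist"]:
    c=arm.capture(n); cv2.imwrite(f"pics/{n}0.png",c["color"]); np.savez(f"{n}0.npz",**c)
    print(n,c["K"],c["origin"],c["orientation"],[k for k in c])
E
```

```text
pics
{'time': 0.0, 'q': array([1.23097735e+00, 2.41387574e-01, 3.74745452e-03, 1.33520080e+00,
       1.09173631e-05, 1.57077574e+00]), 'qd': array([ 0.00046582,  0.00056656, -0.00077475,  0.00174078, -0.00081188,
       -0.00035188]), 'joint_efforts': array([ 1.18375327e-03, -3.72319257e+01,  2.52407616e+01,  1.70096022e-02,
        5.63464948e-05, -8.65400295e-06]), 'tcp_pos': array([0.16646535, 0.4708711 , 0.25543445]), 'eef_rot': array([-0.53112937, -3.09600648,  0.00316213]), 'wrist_force': array([ 0.28963327, -0.27940202, -0.31259089]), 'ft_torque': array([ 0.03858833, -0.01249121,  0.00701645]), 'finger_gap': 0.08497882109411187} 0.025
scene [[510.44964517   0.         311.02402734]
 [  0.         510.44964517 209.16580256]
 [  0.           0.           1.        ]] [1.14240821 0.40724472 1.05350694] [0.37003983 0.78776097 2.16673623] ['color', 'z_map', 'K', 'origin', 'orientation']
side [[372.18119647   0.         322.30514521]
 [  0.         372.18119647 205.36335099]
 [  0.           0.           1.        ]] [0.30865337 0.55197964 0.67924605] [ 0.15210865 -1.23627816 -2.63696086] ['color', 'z_map', 'K', 'origin', 'orientation']
wrist [[309.70691629   0.         321.24179608]
 [  0.         309.70691629 204.87339243]
 [  0.           0.           1.        ]] [0.08794114 0.49859727 0.37250564] [-0.29032248 -0.20129736  1.21756685] ['color', 'z_map', 'K', 'origin', 'orientation']
```

View pics/scene0.png

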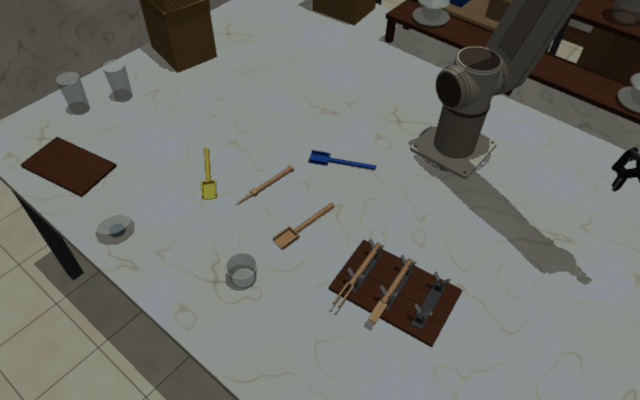

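View pics/side0.png

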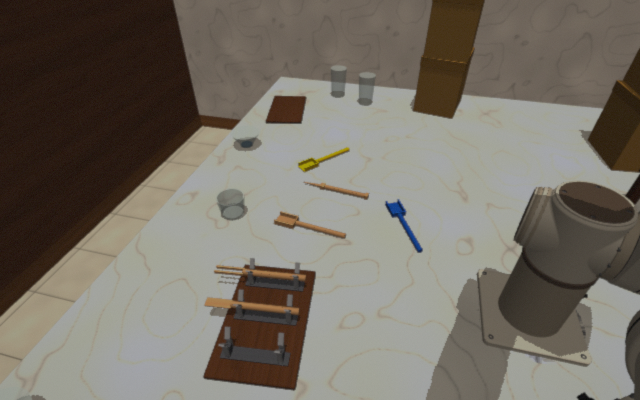

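View pics/wrist0.png

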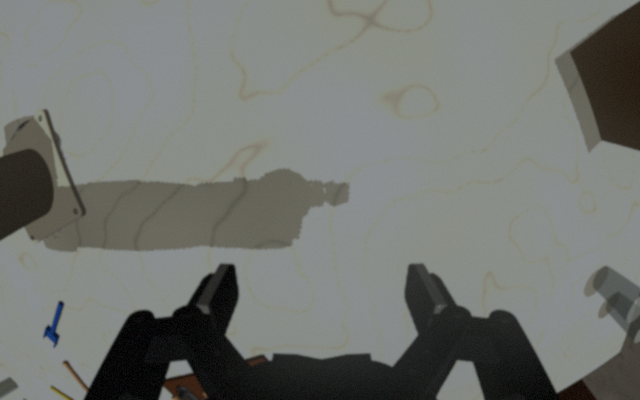

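In the scene view, these could be taken for the scoop: 
- the wooden scoop with a trough, about (303,226)
- the pointed pick (265,185)
- the blue scoop (342,161)
- the yellow scoop (208,174)
- the fixed rack tools, (358,278) and (390,293)

I choose (303,226). The free station is at (431,300). Next I check a close crop and measure.

```bash
cat > h.py <<'E'
import numpy as np,cv2
from scipy.spatial.transform import Rotation as R
def proj(c,P):
    p=(np.atleast_2d(P)-c["origin"])@R.from_rotvec(c["orientation"]).as_matrix()
    K=c["K"]; return np.c_[K[0,0]*p[:,0]/-p[:,2]+K[0,2],K[1,1]*-p[:,1]/-p[:,2]+K[1,2]]
def ray(c,uv):
    uv=np.atleast_2d(uv).astype(float);K=c["K"]
    d=np.c_[(uv[:,0]-K[0,2])/K[0,0],-(uv[:,1]-K[1,2])/K[1,1],-np.ones(len(uv))]
    return d@R.from_rotvec(c["orientation"]).as_matrix().T
def plane(c,uv,z):
    d=ray(c,uv); t=(z-c["origin"][2])/d[:,2]; return c["origin"]+d*t[:,None]
def pts(c,uv):
    uv=np.atleast_2d(uv); z=c["z_map"][uv[:,1].astype(int),uv[:,0].astype(int)]
    return c["origin"]+ray(c,uv)*z[:,None]
E
python3 - <<'E'
from h import *
for n,(x0,y0,x1,y1),(a0,b0,a1,b1) in [("scene",(260,190,350,260),(320,230,470,350)),("side",(265,200,355,245),(195,250,325,390))]:
    c=dict(np.load(f"{n}0.npz"))
    I=c["color"]
    cv2.imwrite(f"pics/{n}_scoop.png",cv2.resize(I[y0:y1,x0:x1],None,fx=6,fy=6,interpolation=cv2.INTER_CUBIC))
    cv2.imwrite(f"pics/{n}_rack.png",cv2.resize(I[b0:b1,a0:a1],None,fx=4,fy=4,interpolation=cv2.INTER_CUBIC))
    h=cv2.cvtColor(I,cv2.COLOR_BGR2HSV); m=((h[...,0]>4)&(h[...,0]<20)&(h[...,1]>80)&(h[...,2]>70)).astype(np.uint8)
    k,l,s,ce=cv2.connectedComponentsWithStats(m)
    for i in range(1,k):
        if s[i,4]>60: print(n,s[i],ce[i])
    z=c["z_map"]; print((z>0).mean())
E
```

```text
scene [446   0  53  29 656] [474.5304878   11.61280488]
scene [239 166  54  37 227] [268.14096916 182.30396476]
scene [273 203  61  46 466] [298.1695279  228.32832618]
scene [340 243  41  50 284] [361.88732394 266.77112676]
scene [369 259  43  64 470] [388.12340426 293.80851064]
0.996078125
side [ 421    7   58   57 1834] [449.67175573  35.39203926]
side [ 413   71   48   47 1387] [436.37563086  94.1333814 ]
side [617  80  23  19  86] [627.93023256  87.80232558]
side [266  96  40  25 636] [287.30974843 109.36006289]
side [611 126  29  46 598] [630.14715719 154.72408027]
side [309 183  59  16 239] [340.88702929 189.93305439]
side [560 182  70  28 996] [595.312249   195.22791165]
side [274 212  72  26 490] [302.78571429 224.13265306]
side [ 205  265  110  122 3778] [273.49550026 314.64055056]
side [204 315  36  65 884] [222.38574661 353.91289593]
side [240 321  20  27 326] [249.7208589  333.33435583]
side [241 362  29  21 431] [255.34802784 372.07656613]
0.996015625
```

View pics/scene_scoop.png

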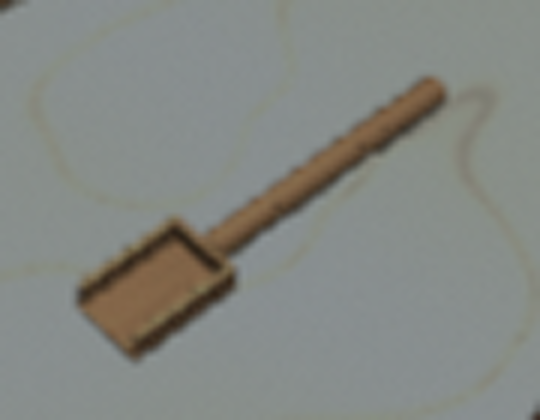

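View pics/scene_rack.png

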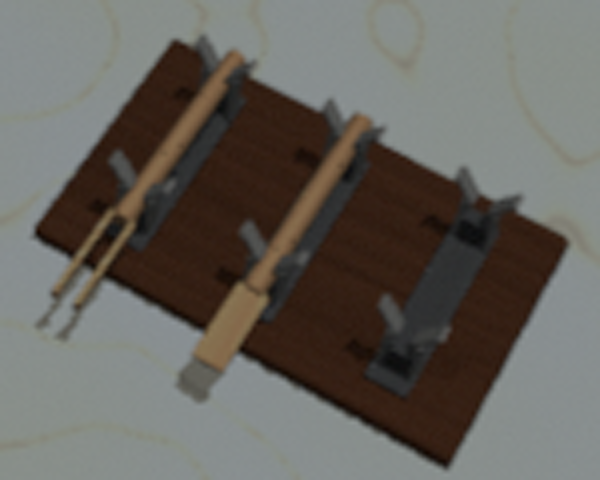

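View pics/side_rack.png

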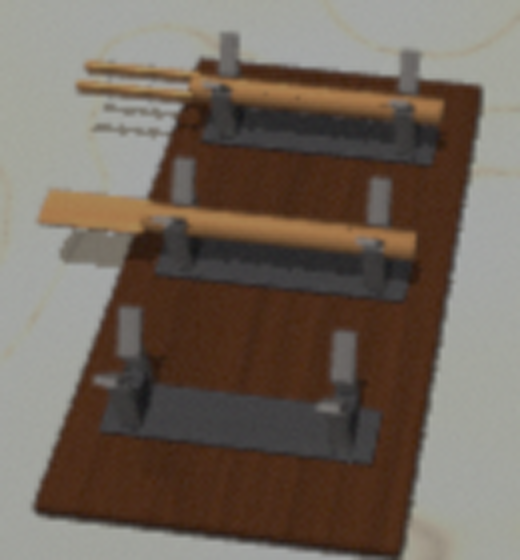

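View pics/side_scoop.png

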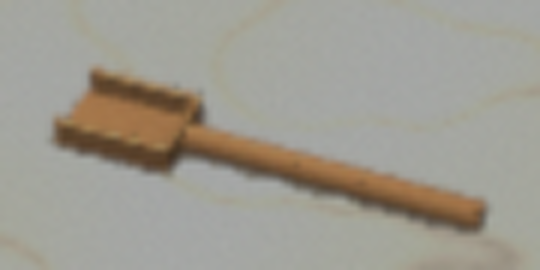

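The crop confirms it: an open trough at the lower left and a plain rod up to about (332,205). The rack's free station has clips near (440,283) and (421,317). I'll measure both in both views.

Run:
```python
from h import *
for n in ["scene","side"]:
    c=dict(np.load(f"{n}0.npz")); I=c["color"]
    h=cv2.cvtColor(I,cv2.COLOR_BGR2HSV); m=((h[...,0]>4)&(h[...,0]<20)&(h[...,1]>80)&(h[...,2]>60)).astype(np.uint8)
    k,l,s,ce=cv2.connectedComponentsWithStats(m)
    i=min(range(1,k),key=lambda i:np.hypot(*(ce[i]-((298,228) if n=="scene" else (303,224)))))
    v,u=np.nonzero(l==i); P=plane(c,np.c_[u,v],0.007)[:,:2]
    # narrow part: iterate along principal axis
    mu=P.mean(0); w,V=np.linalg.eigh(np.cov(P.T)); a=V[:,1]
    for _ in range(5):
        t=(P-mu)@a; 
        b=np.array([-a[1],a[0]]); y=(P-mu)@b
        if _==0:
            # handle end = narrower half
            wid=[np.ptp(y[t<np.percentile(t,25)]),np.ptp(y[t>np.percentile(t,75)])]
            if wid[0]<wid[1]: a=-a; t=-t
            # a points to handle end
        end=t.max(); sel=(t>end-0.13)&(t<end-0.004)
        q=P[sel]; mu2=q.mean(0); w,V=np.linalg.eigh(np.cov(q.T)); a2=V[:,1]; a=a2*np.sign(a2@a); mu=mu2
    t=(P-mu)@a; print(n,"len",np.ptp(t),"end",mu+a*t.max(),"trough end",mu+a*t.min(),"mid from handle end",mu+a*(t.max()-.07),"from trough",mu+a*(t.min()+.128),"yaw of scoop +x deg",np.degrees(np.arctan2(-a[1],-a[0])),w**.5)
    D=pts(c,np.c_[u,v]); print(" depth z pct",np.percentile(D[:,2],[5,50,95]))
# rack
for n in ["scene","side"]:
    c=dict(np.load(f"{n}0.npz"))
    vv,uu=np.mgrid[0:400,0:640]; uv=np.c_[uu.ravel(),vv.ravel()]; D=pts(c,uv)
    if n=="scene":
        cor=np.array([[364.2,240],[461.8,290],[431.8,346.5],[329.2,288.5]])
    else: cor=np.array([[245,265],[315.5,272],[297,387],[205,378]])
    B=plane(c,cor,0.012); print(n,"corners",B.round(4).tolist())
    print(" edges",[np.linalg.norm(B[i]-B[(i+1)%4]).round(4) for i in range(4)],[np.degrees(np.arctan2(*(B[(i+1)%4]-B[i])[[1,0]])).round(2) for i in range(4)],"centre",B.mean(0))
    np.save(f"D_{n}.npy",D)
    x0,y0=B[:,:2].min(0)-.02;x1,y1=B[:,:2].max(0)+.02
    s=(D[:,0]>x0)&(D[:,0]<x1)&(D[:,1]>y0)&(D[:,1]<y1)&(D[:,2]>0.03)
    # top-down map
    M=np.zeros((int((x1-x0)*2000),int((y1-y0)*2000),3),np.uint8)
    for p,uvp in zip(D[s],uv[s]):
        M[min(int((x1-p[0])*2000),M.shape[0]-1),min(int((y1-p[1])*2000),M.shape[1]-1)]=(c["color"][uvp[1],uvp[0]].astype(int)+60).clip(0,255)
    cv2.imwrite(f"pics/map_{n}.png",cv2.dilate(M,np.ones((2,2))))
    print(" map",x0,x1,y0,y1,"zmax",D[s][:,2].max())
```

```text
scene len 0.19915463126421623 end [ 0.41552487 -0.12855632] trough end [ 0.61322549 -0.15257784] mid from handle end [ 0.48501381 -0.13699954] from trough [ 0.48616001 -0.13713881] yaw of scoop +x deg -6.927736820156283 [0.00403549 0.03649382]
 depth z pct [-0.0003703   0.00913656  0.01568902]
side len 0.19658040166014762 end [ 0.42034344 -0.12757702] trough end [ 0.61542908 -0.15177306] mid from handle end [ 0.48981117 -0.13619295] from trough [ 0.48840237 -0.13601822] yaw of scoop +x deg -7.070163686786707 [0.00493631 0.0367918 ]
 depth z pct [0.00322745 0.01072685 0.01614631]
scene corners [[0.4617, 0.0106, 0.012], [0.4294, 0.2729, 0.012], [0.5976, 0.295, 0.012], [0.6301, 0.0332, 0.012]]
 edges [np.float64(0.2643), np.float64(0.1696), np.float64(0.2638), np.float64(0.1699)] [np.float64(97.02), np.float64(7.46), np.float64(-82.93), np.float64(-172.36)] centre [0.52967832 0.15293711 0.012     ]
 map 0.4093764448614916 0.6500672154909061 -0.009368880137624751 0.31496644921010075 zmax 0.07400413185193622
side corners [[0.6267, 0.0319, 0.012], [0.4607, 0.0114, 0.012], [0.4247, 0.2719, 0.012], [0.5898, 0.2974, 0.012]]
 edges [np.float64(0.1672), np.float64(0.263), np.float64(0.167), np.float64(0.2681)] [np.float64(-172.97), np.float64(97.89), np.float64(8.78), np.float64(-82.08)] centre [0.52546237 0.1531389  0.012     ]
 map 0.40466607861277853 0.6466914209129841 -0.008579506263782549 0.3173784030718554 zmax 0.07400383690790457
```

Run:
```python
from h import *
a=np.radians(7.3);ux=np.array([np.cos(a),np.sin(a)]);uy=np.array([-ux[1],ux[0]])
C=np.array([.528,.153])
for n in ["scene","side"]:
    D=np.load(f"D_{n}.npy"); p=np.c_[(D[:,:2]-C)@ux,(D[:,:2]-C)@uy,D[:,2]]
    for st in (85,0,-85):
      for cx in (-50,50):
        s=(abs(p[:,0]-cx*1e-3)<.02)&(abs(p[:,1]-st*1e-3)<.028)&(p[:,2]>.058)&(p[:,2]<.09)
        q=p[s]*1e3
        L=q[q[:,1]>q[:,1].mean()];Rr=q[q[:,1]<=q[:,1].mean()]
        print(n,st,cx,len(q),"x",np.percentile(q[:,0],[2,50,98]).round(1),"y ",np.percentile(q[:,1],[2,98]).round(1),"L",np.median(L,0).round(1),"R",np.median(Rr,0).round(1))
    # strip under free station: z<0.02 dark gray
c=dict(np.load("scene0.npz"));I=c["color"].copy()
for st in (85,0,-85):
  for cx in (-50,0,50):
    P=np.r_[C+ux*cx*1e-3+uy*st*1e-3,.044]
    for Q,col in((P,(0,255,0)),):
        u,v=proj(c,Q)[0]; cv2.circle(I,(int(round(u)),int(round(v))),1,col,-1)
cv2.imwrite("pics/ov.png",cv2.resize(I[230:350,320:470],None,fx=5,fy=5,interpolation=cv2.INTER_CUBIC))
```

```text
scene 85 -50 44 x [-57.6 -50.1 -44.6] y  [ 64.5 102. ] L [-50.2  97.8  64.9] R [-48.8  68.6  64.4]
scene 85 50 49 x [42.8 49.3 55.1] y  [ 64.4 101.5] L [48.9 97.5 64.8] R [49.3 68.6 66.1]
scene 0 -50 38 x [-56.6 -50.5 -45.4] y  [-20.8  17.3] L [-50.1  14.2  67.8] R [-50.5 -15.5  66.3]
scene 0 50 46 x [43.1 48.4 54.6] y  [-21.   16.9] L [49.1 12.  64.1] R [ 47.8 -16.4  64.9]
scene -85 -50 40 x [-56.1 -50.9 -45.9] y  [-105.3  -67.5] L [-49.  -71.7  68.2] R [ -51.6 -100.4   65.8]
scene -85 50 41 x [44.1 48.  53.9] y  [-105.7  -68.6] L [ 49.7 -71.3  67.2] R [  47.8 -101.    64.9]
side 85 -50 72 x [-53.9 -49.5 -44.3] y  [ 65.3 102.2] L [-49.3 100.8  70.3] R [-49.5  70.6  65.3]
side 85 50 75 x [45.5 50.  55. ] y  [ 65.6 101.9] L [48.9 99.7 69.5] R [50.6 70.4 65.4]
side 0 -50 57 x [-54.2 -49.9 -44.6] y  [-18.8  17.4] L [-52.4  15.7  70. ] R [-49.7 -14.5  64.8]
side 0 50 55 x [45.1 50.1 55.7] y  [-20.  17.] L [49.7 15.9 70.5] R [ 50.2 -14.4  65.2]
side -85 -50 49 x [-54.4 -49.1 -44.4] y  [-103.3  -66.3] L [-49.  -68.3  70.7] R [-49.2 -99.4  64.5]
side -85 50 49 x [45.3 50.4 54.7] y  [-106.1  -68.5] L [ 50.1 -69.7  68.7] R [ 50.4 -99.8  66.1]
```

View pics/ov.png

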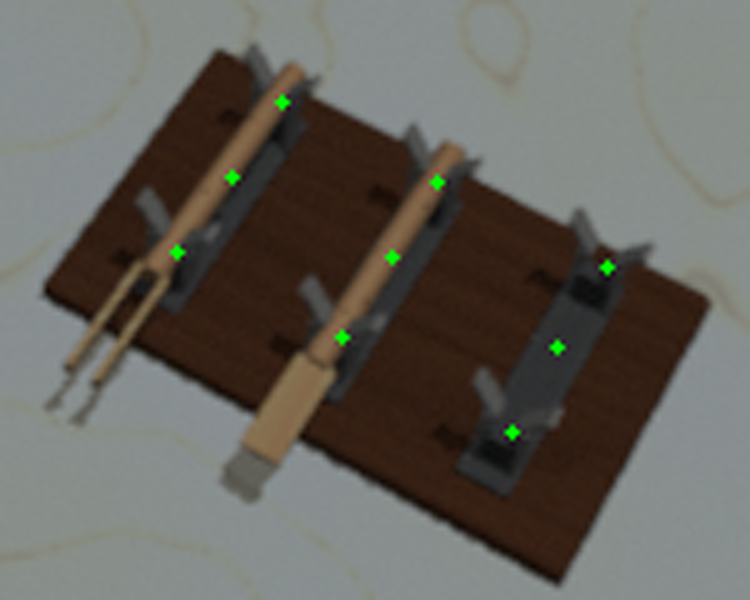

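View pics/map_scene.png

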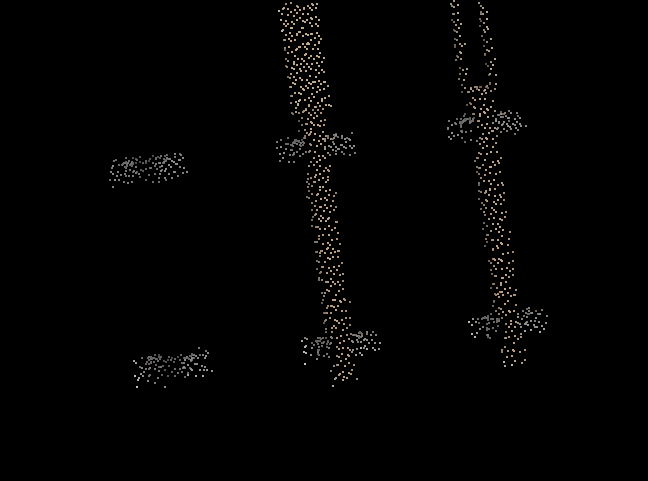

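The free seat measures about (0.518, 0.236, 0.044) with yaw about 7.1°. The scoop middle is about (0.487, -0.1366) with yaw about -7°. Next I work out the move in tool axes.

```bash
cat >> h.py <<'E'
def need(target,yaw):
    from station import arm
    s=arm.state(); Rt=R.from_rotvec(s["eef_rot"]); M=Rt.as_matrix()
    # desired: z down, x along +-handle yaw
    best=None
    for k in (0,np.pi):
        x=np.array([np.cos(yaw+k),np.sin(yaw+k),0]);z=np.array([0,0,-1.]);G=np.c_[x,np.cross(z,x),z]
        rv=(Rt.inv()*R.from_matrix(G)).as_rotvec()
        print("turn",rv.round(4),"deg",np.degrees(np.linalg.norm(rv)).round(1))
    print("shift",(M.T@(np.array(target)-s["tcp_pos"])).round(4),"tcp",s["tcp_pos"].round(4),"x",M[:,0].round(3),"y",M[:,1].round(3),"z",M[:,2].round(4),"F",s["wrist_force"].round(1),"gap",round(s["finger_gap"],4),"t",s["time"],"q",s["q"].round(3))
E
python3 - <<'E'
from h import *
need([.487,-.1366,.15],np.radians(-7))
E
```

```text
turn [-3.000e-04  2.400e-03  2.924e+00] deg 167.5
turn [-1.600e-03 -2.000e-04 -2.176e-01] deg 12.5
shift [-0.5047 -0.4659  0.1064] tcp [0.1665 0.471  0.2556] x [-0.943  0.333  0.   ] y [ 0.333  0.943 -0.002] z [-6.0e-04 -1.5e-03 -1.0e+00] F [ 0.1 -0.3  0.5] gap 0.0852 t 0.15 q [1.231 0.241 0.004 1.335 0.    1.571]
```

```bash
python3 -m creep '[[[-0.035,-0.032,0,0,0,-0.02,-0.3],[-0.075,-0.07,0,0,0,-0.04,-0.3],[-0.115,-0.107,0,0,0,-0.07,-0.3],[-0.155,-0.144,0,0,0,-0.1,-0.3],[-0.196,-0.181,0,0,0,-0.13,-0.3],[-0.237,-0.218,0,0,0,-0.16,-0.3],[-0.278,-0.256,0,0,0,-0.19,-0.3],[-0.32,-0.294,0,0,0,-0.2176,-0.3]]]' 100
python3 - <<'E'
from h import *
need([.487,-.1366,.15],np.radians(-7))
E
```

```text
time: 1.15
tcp_pos: [0.3707, 0.0855, 0.2561]
eef_rot: [0.19, 3.136, -0.002]
wrist_force: [0.8, 1.1, 0.3]
finger_gap: 0.0557
turn [-2.0000e-04 -1.9000e-03 -3.1405e+00] deg 179.9
turn [-0.0012  0.0001  0.0011] deg 0.1
shift [-0.1423 -0.2063  0.1064] tcp [0.3707 0.0855 0.2561] x [-0.993  0.121 -0.   ] y [ 0.121  0.993 -0.001] z [-0.     -0.0012 -1.    ] F [0.8 1.1 0.3] gap 0.0557 t 1.15 q [ 2.270e-01  3.000e-03 -2.700e-01  1.298e+00 -1.000e-03  3.490e-01]
```

```bash
python3 -m creep '[[[-0.03,-0.044,0.02,0,0,0,-0.3],[-0.06,-0.088,0.04,0,0,0,-0.3],[-0.09,-0.132,0.06,0,0,0,-0.3],[-0.12,-0.176,0.085,0,0,0,-0.3],[-0.1423,-0.2063,0.1064,0,0,0,-0.3],[-0.1423,-0.2063,0.1064,0,0,0,-0.3],[-0.1423,-0.2063,0.1064,0,0,0,-0.3],[-0.1423,-0.2063,0.1064,0,0,0,-0.3]]]'
python3 - <<'E'
from h import *
from station import arm
need([.487,-.1366,.028],np.radians(-7))
for n in ("wrist","side"):
    c=arm.capture(n); np.savez(n+"1.npz",**c); cv2.imwrite(f"pics/{n}1.png",c["color"])
E
```

```text
time: 2.15
tcp_pos: [0.4869, -0.1357, 0.1508]
eef_rot: [0.188, 3.135, -0.002]
wrist_force: [-0.5, 0.0, 0.9]
finger_gap: 0.0554
turn [-1.5000e-03 -1.9000e-03 -3.1391e+00] deg 179.9
turn [-0.0012  0.0009  0.0025] deg 0.2
shift [-1.000e-04 -7.000e-04  1.228e-01] tcp [ 0.4869 -0.1357  0.1508] x [-0.993  0.119 -0.001] y [ 0.119  0.993 -0.001] z [ 8.0e-04 -1.3e-03 -1.0e+00] F [-0.5  0.   0.9] gap 0.0554 t 2.15 q [-2.710e-01  3.220e-01 -1.700e-01  1.078e+00 -1.000e-03 -1.520e-01]
```

View pics/wrist1.png

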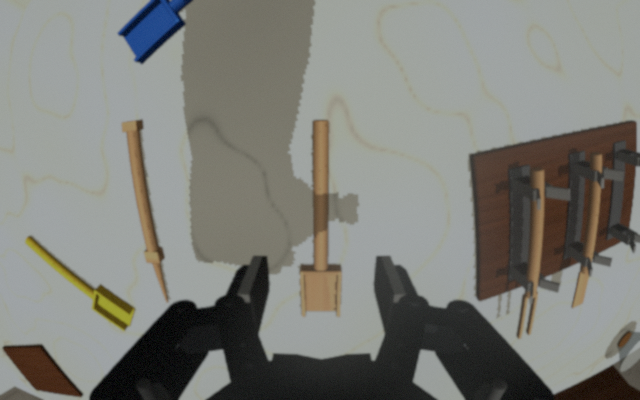

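The wrist view shows the scoop's rod at column 320, centred between the fingers (252 and 388), with the rod end at (320,121) and the trough joint at (320,266). I'll check the position along the rod by fisheye ray.

Run:
```python
from h import *
c=dict(np.load("wrist1.npz"));K=c["K"]
d=cv2.fisheye.undistortPoints(np.array([[[320.5,120]],[[320.5,266]],[[320.5,316]]],float),K,np.zeros(4))[:,0]
M=R.from_rotvec(c["orientation"]).as_matrix()
w=np.c_[d[:,0],-d[:,1],-np.ones(3)]@M.T
P=[]
for z,r in zip((.010,.014,.014),w): P.append(c["origin"]+r*(z-c["origin"][2])/r[2])
P=np.array(P);print(P,P[:2].mean(0),np.linalg.norm(P[0]-P[1]),np.linalg.norm(P[2]-P[1]))
```

```text
[[ 0.41882214 -0.12902621  0.01      ]
 [ 0.55133826 -0.14531221  0.014     ]
 [ 0.6122105  -0.15282882  0.014     ]] [ 0.4850802  -0.13716921  0.012     ] 0.1335730352004142 0.061334568539470585
```

```bash
python3 -m creep '[[[0,-0.001,0.025,0,0,0,-0.3],[0,-0.001,0.05,0,0,0,-0.3],[0,-0.001,0.075,0,0,0,-0.3],[0,-0.001,0.095,0,0,0,-0.3],[0,-0.001,0.11,0,0,0,-0.3],[0,-0.001,0.118,0,0,0,-0.3],[0,-0.001,0.123,0,0,0,-0.3],[0,-0.001,0.123,0,0,0,-0.3]]]' 100
python3 - <<'E'
from h import *
from station import arm
need([.487,-.1366,.028],np.radians(-7))
c=arm.capture("side"); cv2.imwrite("pics/side2.png",cv2.resize(c["color"][130:290,200:440],None,fx=3,fy=3))
E
```

```text
time: 3.25
tcp_pos: [0.4873, -0.137, 0.028]
eef_rot: [0.188, 3.134, -0.002]
wrist_force: [-0.6, 0.1, 0.6]
finger_gap: 0.0555
turn [-2.7000e-03 -2.2000e-03 -3.1389e+00] deg 179.8
turn [-0.0014  0.0017  0.0027] deg 0.2
shift [0.0003 0.0003 0.    ] tcp [ 0.4873 -0.137   0.028 ] x [-0.993  0.119 -0.002] y [ 0.119  0.993 -0.001] z [ 0.0015 -0.0016 -1.    ] F [-0.6  0.1  0.6] gap 0.0555 t 3.25 q [-0.273  0.472 -0.318  0.78  -0.001 -0.154]
```

View pics/side2.png

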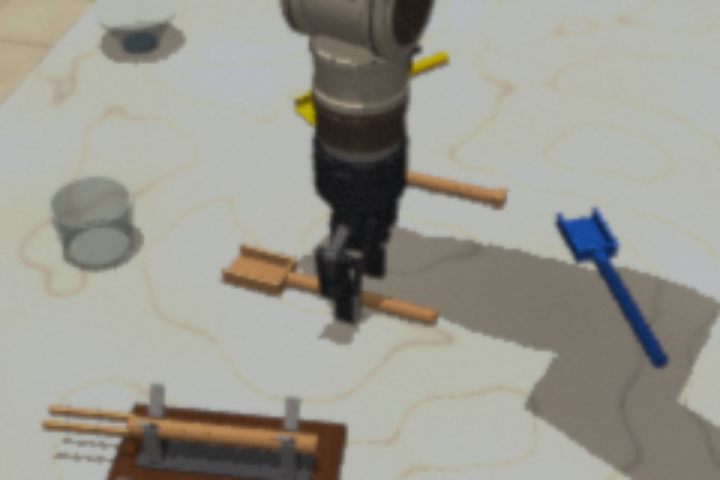

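The fingers straddle the rod around its middle, at crop (348,300). I close, then lift.

```bash
python3 -m creep '[[[0,0,0,0,0,0,0.2],[0,0,0,0,0,0,0.6],[0,0,0,0,0,0,1],[0,0,0,0,0,0,1],[0,0,0,0,0,0,1],[0,0,0,0,0,0,1],[0,0,0,0,0,0,1],[0,0,0,0,0,0,1]]]' 100
python3 -m creep '[[[0,0,-0.01,0,0,0,1],[0,0,-0.03,0,0,0,1],[0,0,-0.05,0,0,0,1],[0,0,-0.075,0,0,0,1],[0,0,-0.1,0,0,0,1],[0,0,-0.12,0,0,0,1],[0,0,-0.12,0,0,0,1],[0,0,-0.12,0,0,0,1]]]'
python3 - <<'E'
from h import *
from station import arm
need([.5177,.2358,.15],np.radians(7.1))
for n in ("wrist","side"):
    c=arm.capture(n); np.savez(n+"3.npz",**c); cv2.imwrite(f"pics/{n}3.png",c["color"])
E
```

```text
time: 4.3
tcp_pos: [0.4878, -0.1372, 0.029]
eef_rot: [0.187, 3.133, -0.003]
wrist_force: [-1.2, -0.1, 4.9]
finger_gap: 0.0097
time: 5.3
tcp_pos: [0.4869, -0.1368, 0.1484]
eef_rot: [0.188, 3.134, -0.003]
wrist_force: [0.0, 0.5, -0.9]
finger_gap: 0.0099
turn [2.9000e-03 2.6000e-03 2.8981e+00] deg 166.1
turn [-0.0018  0.002  -0.2434] deg 13.9
shift [ 0.0139  0.3736 -0.0022] tcp [ 0.4869 -0.1368  0.1484] x [-0.993  0.119 -0.002] y [ 0.119  0.993 -0.002] z [ 0.002  -0.0018 -1.    ] F [ 0.   0.5 -0.9] gap 0.0099 t 5.3 q [-2.73e-01  3.24e-01 -1.74e-01  1.07e+00 -1.00e-03 -1.54e-01]
```

View pics/wrist3.png

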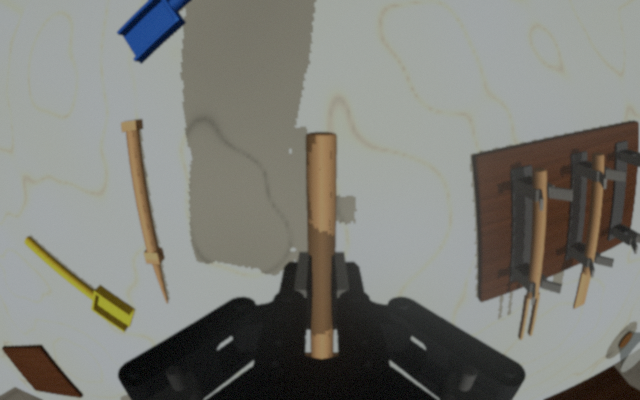

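View pics/side3.png

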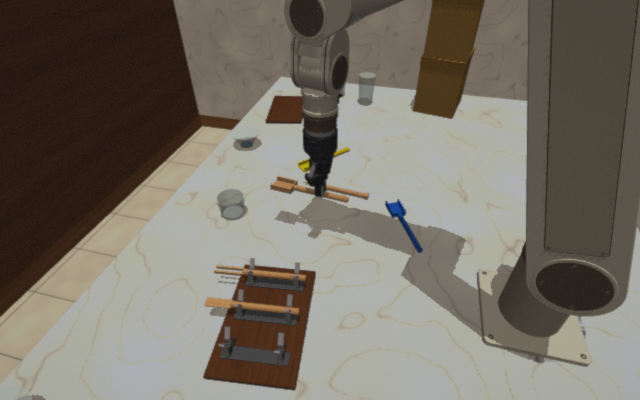

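The scoop is held and lifted: rod from (320,135) to the gripper in the wrist view, roughly level at (310,188) in the side view, and the pick and cup look unmoved. I measure how it sits in the grip from depth.

```bash
cat >> h.py <<'E'
def held(names=("scene","side"),yaw=-7.):
    from station import arm
    s=arm.state(); T=s["tcp_pos"]; a=np.radians(yaw); ux=np.array([np.cos(a),np.sin(a)]); uy=np.array([-ux[1],ux[0]])
    for n in names:
        c=arm.capture(n); np.savez(f"h_{n}.npz",**c)
        h=cv2.cvtColor(c["color"],cv2.COLOR_BGR2HSV); m=((h[...,0]>4)&(h[...,0]<20)&(h[...,1]>80)&(h[...,2]>60))
        v,u=np.nonzero(m); D=pts(c,np.c_[u,v]); 
        q=np.c_[(D[:,:2]-T[:2])@ux,(D[:,:2]-T[:2])@uy,D[:,2]-T[2]]*1e3
        q=q[(abs(q[:,1])<32)&(abs(q[:,0])<160)&(q[:,2]<15)&(q[:,2]>-50)]
        if len(q)<20: print(n,"few",len(q)); continue
        print(n,len(q),"along ends",q[:,0].min().round(1),q[:,0].max().round(1))
        for lo,hi in ((-75,-55),(-55,-35),(-35,-15),(15,35),(35,55),(55,68),(75,95),(95,115),(115,132)):
            r=q[(q[:,0]>lo)&(q[:,0]<hi)]
            if len(r)>4: print("  ",lo,hi,len(r),"y",np.percentile(r[:,1],[5,50,95]).round(1),"z",np.percentile(r[:,2],[5,50,95]).round(1))
E
python3 - <<'E'
from h import *
held()
E
```

```text
scene 461 along ends 4.9 125.9
   15 35 32 y [-3.3  2.1  7.6] z [-21.8 -18.7 -15.6]
   35 55 35 y [-3.5  3.   7.7] z [-20.8 -18.4 -14.6]
   55 68 21 y [-2.8  3.8  7.5] z [-23.2 -17.3 -15. ]
   75 95 117 y [-16.6  -2.   21.3] z [-28.4 -25.4 -14.1]
   95 115 123 y [-16.2  -2.8  21.1] z [-29.8 -25.4 -14.6]
   115 132 70 y [-16.1  -0.1  21.6] z [-29.8 -25.3 -13.7]
side 493 along ends -68.6 126.4
   -75 -55 27 y [0.5 5.2 8.5] z [-22.  -17.5 -14.2]
   -55 -35 38 y [0.3 5.3 8.1] z [-20.9 -16.9 -14.4]
   -35 -15 35 y [0.9 5.9 9.6] z [-21.  -17.3 -14.2]
   15 35 34 y [0.4 5.8 8.5] z [-22.6 -17.  -14.7]
   35 55 34 y [-0.   6.2  9.5] z [-20.9 -17.5 -15. ]
   55 68 27 y [0.5 5.4 9.6] z [-22.2 -16.4 -14.4]
   75 95 89 y [-15.9  -2.7  22.6] z [-26.5 -20.8 -13.1]
   95 115 101 y [-15.3  -3.6  23. ] z [-26.6 -22.2 -13.3]
   115 132 51 y [-15.3  -4.8  23.5] z [-26.8 -23.  -13. ]
```

Rod axis is about 21.5 mm below the TCP, level, and its middle is at the grip within about 2 mm. I carry it over the free clips.

```bash
python3 -m creep '[[[0,0.03,0,0,0,0,1],[0.002,0.08,0,0,0,-0.04,1],[0.004,0.13,0,0,0,-0.08,1],[0.006,0.18,0,0,0,-0.12,1],[0.008,0.23,0,0,0,-0.16,1],[0.01,0.28,0,0,0,-0.2,1],[0.012,0.33,0,0,0,-0.2434,1],[0.0139,0.3736,0,0,0,-0.2434,1]]]'
python3 -m creep '[[[0,0,0,0,0,0,1],[0,0,0,0,0,0,1],[0,0,0.005,0,0,0,1],[0,0,0.01,0,0,0,1],[0,0,0.015,0,0,0,1],[0,0,0.015,0,0,0,1],[0,0,0.015,0,0,0,1],[0,0,0.015,0,0,0,1]]]'
python3 - <<'E'
from h import *
from station import arm
need([.5177,.2358,.11],np.radians(7.1))
held(yaw=7.1)
for n in ("wrist","side","scene"):
    c=arm.capture(n); np.savez(n+"4.npz",**c); I=c["color"]
    if n=="scene": I=cv2.resize(I[200:360,300:500],None,fx=4,fy=4,interpolation=cv2.INTER_CUBIC)
    if n=="side": I=cv2.resize(I[220:400,180:360],None,fx=3,fy=3,interpolation=cv2.INTER_CUBIC)
    cv2.imwrite(f"pics/{n}4.png",I)
E
```

```text
time: 6.5
tcp_pos: [0.5172, 0.2377, 0.1467]
eef_rot: [0.196, -3.135, 0.003]
wrist_force: [0.3, -0.2, -1.2]
finger_gap: 0.0096
time: 7.5
tcp_pos: [0.5174, 0.2377, 0.132]
eef_rot: [-0.196, 3.135, -0.003]
wrist_force: [-0.2, -1.1, 0.2]
finger_gap: 0.0093
turn [-4.0000e-04 -2.7000e-03 -3.1406e+00] deg 179.9
turn [-0.0017  0.0003  0.001 ] deg 0.1
shift [-0.0001 -0.0019  0.022 ] tcp [0.5174 0.2377 0.132 ] x [-0.992 -0.125 -0.   ] y [-0.125  0.992 -0.002] z [ 5.0e-04 -1.7e-03 -1.0e+00] F [-0.2 -1.1  0.2] gap 0.0093 t 7.5 q [ 0.432  0.457 -0.017  1.097 -0.002  0.307]
scene 712 along ends -39.1 126.3
   -35 -15 22 y [-4.6 -1.9  0.5] z [-20.7 -17.  -13.9]
   15 35 45 y [-4.7  0.7  5.7] z [-20.6 -17.6 -15.1]
   35 55 51 y [-4.8  0.9  6.7] z [-21.7 -17.5 -15. ]
   55 68 29 y [-4.2  2.3  8.1] z [-22.2 -17.2 -15.4]
   75 95 170 y [-16.4   0.4  19. ] z [-29.7 -26.7 -14.1]
   95 115 169 y [-15.7   0.3  19.8] z [-29.7 -26.5 -13.9]
   115 132 109 y [-16.7   0.   19.9] z [-30.2 -26.7 -15.1]
side 1185 along ends -69.2 127.4
   -75 -55 76 y [-3.4  3.6  7.8] z [-22.7 -16.1 -14. ]
   -55 -35 103 y [-3.1  4.   7.6] z [-22.2 -16.3 -13.6]
   -35 -15 99 y [-3.8  4.1  7.8] z [-22.1 -16.5 -13.8]
   35 55 43 y [-2.6  2.8  7.7] z [-19.3 -16.  -14.1]
   55 68 56 y [-1.7  4.   7.8] z [-20.2 -16.4 -14.5]
   75 95 249 y [-15.5  -0.5  21.7] z [-26.7 -24.  -12.5]
   95 115 269 y [-15.5  -0.6  21.9] z [-26.4 -24.2 -12.9]
   115 132 148 y [-15.9  -1.6  21.7] z [-26.8 -24.6 -12.8]
```

View pics/wrist4.png

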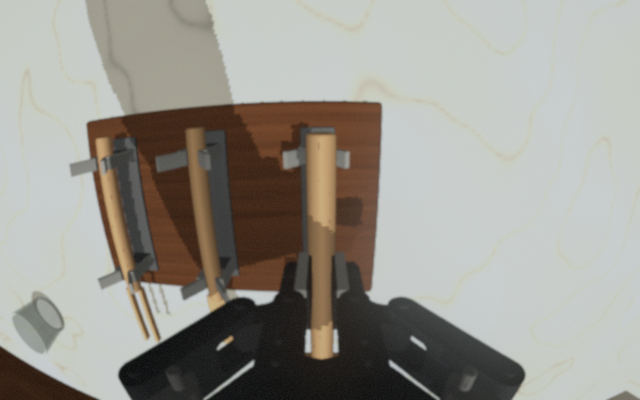

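View pics/side4.png

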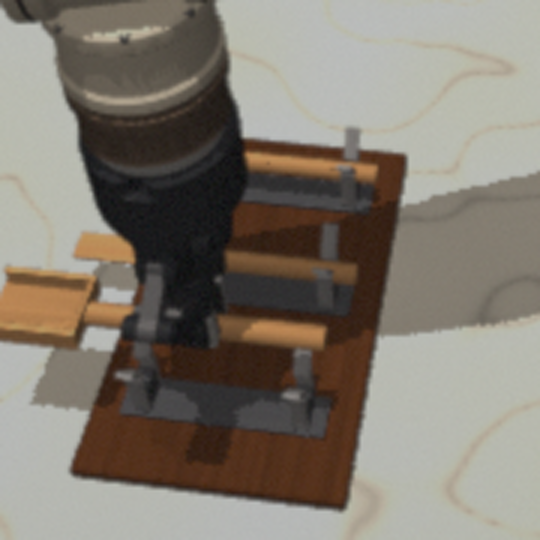

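View pics/scene4.png

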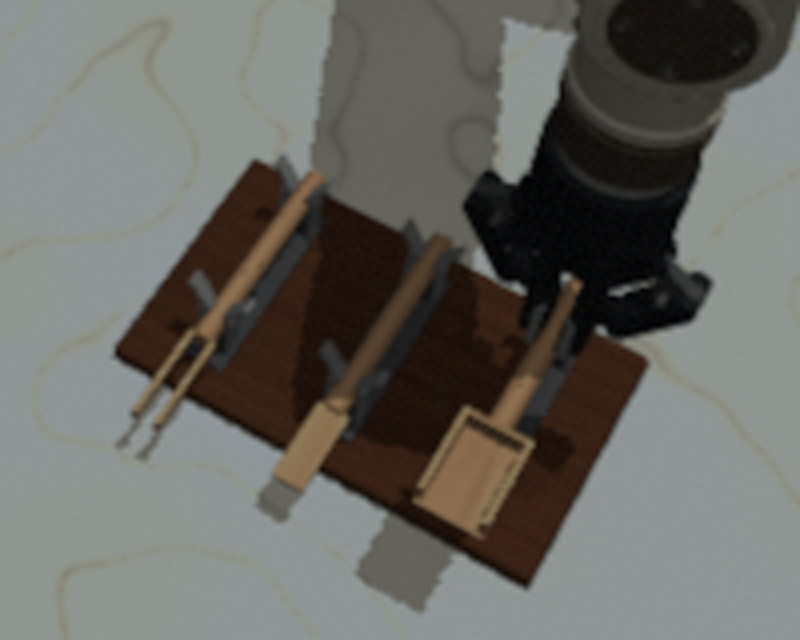

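The scoop is above the free clips. In the wrist view the far clip's leaves span columns 283–350 (middle 316.5) against the rod at 320.5, so the rod should move about 2–4 mm towards -y. I correct by 3 mm, lower to just above the funnels and look again.

```bash
python3 -m creep '[[[0,-0.0015,0,0,0,0,1],[0,-0.003,0.005,0,0,0,1],[0,-0.003,0.011,0,0,0,1],[0,-0.003,0.017,0,0,0,1],[0,-0.003,0.022,0,0,0,1],[0,-0.003,0.025,0,0,0,1],[0,-0.003,0.025,0,0,0,1],[0,-0.003,0.025,0,0,0,1]]]'
python3 - <<'E'
from h import *
from station import arm
need([.5177,.2348,.0655],np.radians(7.1))
c=arm.capture("wrist"); cv2.imwrite("pics/wrist5.png",cv2.resize(c["color"][90:290,220:420],None,fx=3,fy=3,interpolation=cv2.INTER_CUBIC))
E
```

```text
time: 8.75
tcp_pos: [0.5178, 0.2348, 0.107]
eef_rot: [-0.196, 3.135, -0.003]
wrist_force: [-0.2, 1.2, -0.7]
finger_gap: 0.01
turn [-6.0000e-04 -2.7000e-03 -3.1405e+00] deg 179.9
turn [-0.0017  0.0004  0.0011] deg 0.1
shift [0.0001 0.0001 0.0415] tcp [0.5178 0.2348 0.107 ] x [-0.992 -0.125 -0.   ] y [-0.125  0.992 -0.002] z [ 6.0e-04 -1.6e-03 -1.0e+00] F [-0.2  1.2 -0.7] gap 0.01 t 8.75 q [ 0.427  0.479 -0.053  1.039 -0.002  0.302]
```

View pics/wrist5.png

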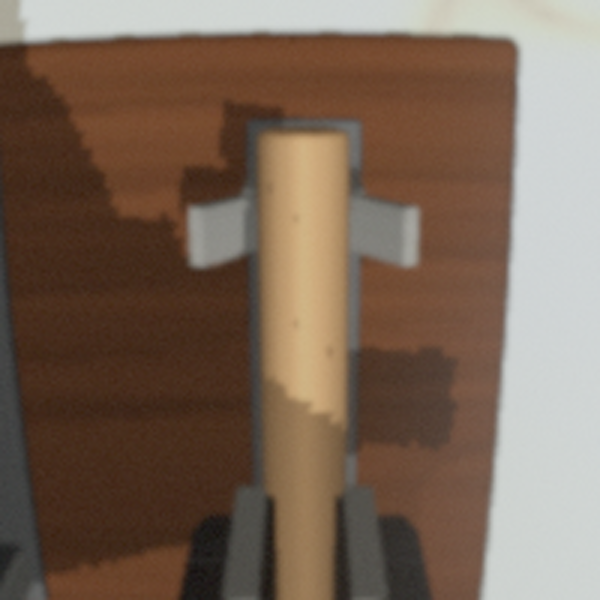

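The rod (crop columns 261–350) is centred between the leaves (188–420), both with middle near 305. I press down.

```bash
python3 -m creep '[[[0,0,0.006,0,0,0,1],[0,0,0.012,0,0,0,1],[0,0,0.018,0,0,0,1],[0,0,0.023,0,0,0,1],[0,0,0.026,0,0,0,1],[0,0,0.028,0,0,0,1],[0,0,0.03,0,0,0,1],[0,0,0.03,0,0,0,1]]]' 120
python3 -m creep '[[[0,0,0.002,0,0,0,1],[0,0,0.0035,0,0,0,1],[0,0,0.005,0,0,0,1],[0,0,0.0065,0,0,0,1],[0,0,0.008,0,0,0,1],[0,0,0.0095,0,0,0,1],[0,0,0.011,0,0,0,1],[0,0,0.011,0,0,0,1]]]' 120
```

```text
time: 9.8
tcp_pos: [0.5183, 0.2349, 0.0772]
eef_rot: [-0.196, 3.134, -0.002]
wrist_force: [1.2, -0.4, 1.0]
finger_gap: 0.0088
time: 10.8
tcp_pos: [0.5185, 0.235, 0.0665]
eef_rot: [-0.196, 3.133, -0.002]
wrist_force: [-1.0, 1.7, -0.4]
finger_gap: 0.0085
```

Run:
```python
from h import *
from station import arm
held(yaw=7.1)
for n in ("wrist","side"):
    c=arm.capture(n); I=c["color"]
    I=cv2.resize(I[90:290,220:420] if n=="wrist" else I[220:400,180:360],None,fx=3,fy=3,interpolation=cv2.INTER_CUBIC)
    cv2.imwrite(f"pics/{n}6.png",I)
```

```text
scene 640 along ends -37.0 126.2
   -35 -15 17 y [-4.6 -2.1  0.1] z [-19.9 -18.4 -16.3]
   15 35 40 y [-4.9  0.5  5.6] z [-21.4 -17.5 -14.9]
   35 55 45 y [-8.1 -0.8  5.8] z [-39.9 -17.8 -13.5]
   55 68 30 y [-4.6  2.   7.6] z [-20.  -17.3 -14.2]
   75 95 157 y [-16.7   0.9  19.2] z [-29.5 -26.2 -13.9]
   95 115 160 y [-16.5  -0.9  18.1] z [-30.1 -26.2 -14.1]
   115 132 85 y [-16.9  -0.9  17.2] z [-30.6 -26.1 -14.8]
side 1060 along ends -69.1 127.9
   -75 -55 69 y [-3.3  3.9  8.1] z [-22.8 -16.7 -14. ]
   -55 -35 62 y [-5.1  2.   7. ] z [-22.4 -16.1 -14. ]
   -35 -15 88 y [-3.5  3.5  7.7] z [-21.4 -16.8 -14. ]
   35 55 52 y [-8.5  0.5  7.1] z [-19.3 -16.  -11.8]
   55 68 40 y [-4.1  2.6  7.4] z [-20.4 -16.  -14. ]
   75 95 225 y [-16.1  -0.3  21.3] z [-26.7 -23.7 -12. ]
   95 115 248 y [-16.2  -0.4  21.3] z [-26.4 -23.9 -12.8]
   115 132 138 y [-15.8  -1.4  21.1] z [-27.  -24.1 -13.3]
```

View pics/wrist6.png

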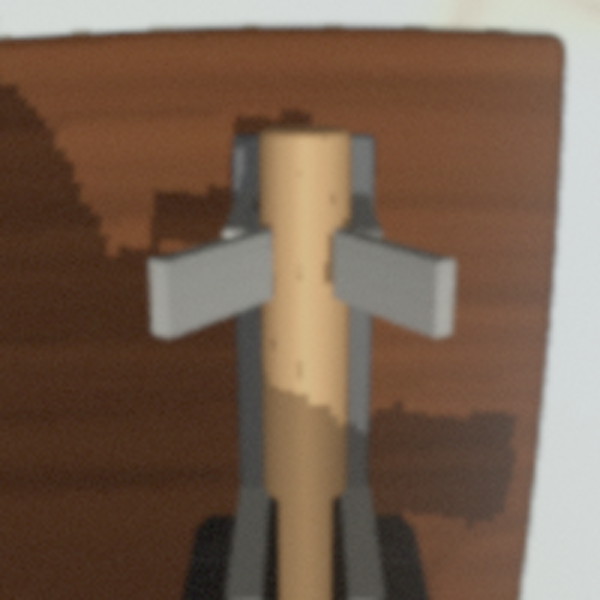

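View pics/side6.png

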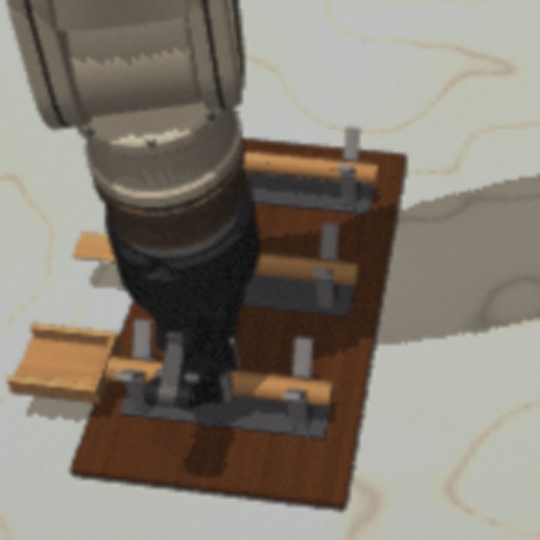

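Both leaf pairs now close over the rod, with the far clip's leaves overlapping it at crop (271,265) and (333,265). The axis is about 45 mm up. I press 1.5 mm further, then release and rise.

```bash
python3 -m creep '[[[0,0,0.0007,0,0,0,1],[0,0,0.0015,0,0,0,1],[0,0,0.0015,0,0,0,1],[0,0,0.0015,0,0,0,1],[0,0,0.0015,0,0,0,1],[0,0,0.0015,0,0,0,1],[0,0,0.0015,0,0,0,1],[0,0,0.0015,0,0,0,1]]]'
python3 -m creep '[[[0,0,0,0,0,0,0.6],[0,0,0,0,0,0,0.2],[0,0,0,0,0,0,0],[0,0,0,0,0,0,0],[0,0,0,0,0,0,0],[0,0,0,0,0,0,0],[0,0,0,0,0,0,0],[0,0,0,0,0,0,0]]]'
python3 -m creep '[[[0,0,-0.005,0,0,0,0],[0,0,-0.015,0,0,0,0],[0,0,-0.03,0,0,0,0],[0,0,-0.05,0,0,0,0],[0,0,-0.08,0,0,0,0],[0,0,-0.11,0,0,0,0],[0,0,-0.14,0,0,0,0],[0,0,-0.15,0,0,0,0]]]'
python3 - <<'E'
from h import *
from station import arm
for n in ("wrist","side","scene"):
    c=arm.capture(n); I=c["color"]; np.savez(n+"7.npz",**c)
    if n=="side": I=cv2.resize(I[150:400,180:440],None,fx=2.3,fy=2.3,interpolation=cv2.INTER_CUBIC)
    cv2.imwrite(f"pics/{n}7.png",I)
    if n=="wrist": continue
    a=np.radians(7.1);ux=np.array([np.cos(a),np.sin(a)]);uy=np.array([-ux[1],ux[0]])
    v,u=np.mgrid[0:400,0:640]; D=pts(c,np.c_[u.ravel(),v.ravel()]); col=cv2.cvtColor(c["color"],cv2.COLOR_BGR2HSV).reshape(-1,3)
    p=np.c_[(D[:,:2]-[.5177,.2358])@ux,(D[:,:2]-[.5177,.2358])@uy,D[:,2]]*1e3
    s=(abs(p[:,1])<30)&(abs(p[:,0])<150)&(p[:,2]>25)&(p[:,2]<80)&(col[:,0]>4)&(col[:,0]<20)&(col[:,1]>80)&(col[:,2]>60)
    q=p[s]; print(n,"ends",q[:,0].min(),q[:,0].max())
    for lo,hi in ((-68,-58),(-40,-10),(10,40),(57,67),(75,125)):
        r=q[(q[:,0]>lo)&(q[:,0]<hi)]; print(lo,hi,len(r),np.percentile(r[:,1],[5,95]).round(1),np.percentile(r[:,2],[50,95]).round(1) if len(r) else "")
    for nm,cy in (("pick",0),):
        pass
E
```

```text
time: 12.0
tcp_pos: [0.5193, 0.2354, 0.0661]
eef_rot: [-0.196, 3.131, -0.0]
wrist_force: [0.7, 0.1, 4.4]
finger_gap: 0.0087
time: 13.0
tcp_pos: [0.5193, 0.2354, 0.066]
eef_rot: [-0.196, 3.131, -0.0]
wrist_force: [1.1, 0.6, -0.2]
finger_gap: 0.0428
time: 14.0
tcp_pos: [0.5199, 0.236, 0.2195]
eef_rot: [-0.196, 3.126, 0.003]
wrist_force: [0.2, -0.4, -0.2]
finger_gap: 0.0425
side ends -67.47391123684856 129.30974079344418
-68 -58 52 [-4.3  7. ] [48.5 51.6]
-40 -10 135 [-4.2  7.1] [49.5 51.8]
10 40 134 [-4.1  7.4] [49.4 52. ]
57 67 33 [-2.6  7.1] [50.4 52.6]
75 125 586 [-16.7  21. ] [42.5 53.8]
scene ends -70.52200203984027 128.16037979550396
-68 -58 12 [-5.   2.6] [47.5 51.7]
-40 -10 61 [-5.8  5.6] [48.2 50.8]
10 40 67 [-5.3  5.9] [48. 52.]
57 67 25 [-5.8  6.4] [47.5 50.9]
75 125 395 [-17.1  18.1] [39.9 52.2]
```

View pics/wrist7.png

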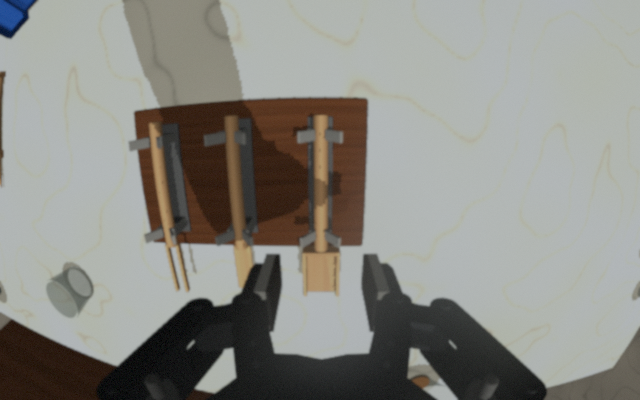

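View pics/side7.png

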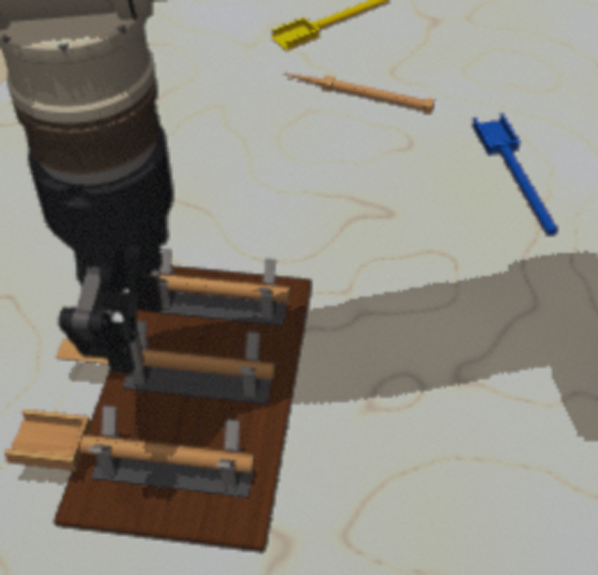

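View pics/scene7.png

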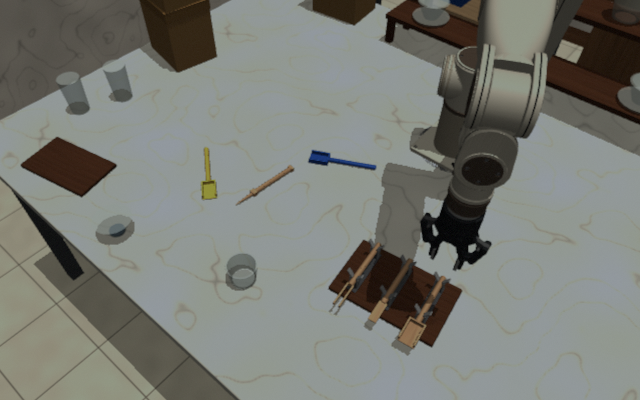

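The scoop sits in both clips of the free station: rod top 51–52 mm up (axis about 44–45 mm), level, at y about 1 mm and x about 0 mm from the seat. The pick (265,185) and cup (241,271) are at their original pixels, and the arm is clear. Handing in.

Run:
```python
from station import arm
s=arm.state(); print(s["wrist_force"],s["qd"].round(3),s["time"]); print(arm.finish_job())
```

```text
[ 0.67667761 -0.74927562 -0.84273063] [-0.     0.023 -0.031 -0.008 -0.    -0.002] 14.15
the job is handed in; nothing more can be done
None
```

I picked up the wooden scoop by the middle of its handle and carried it over the free clips. I pressed it down until it snapped into both, with the trough pointing away from the robot. Then I let go, raised the gripper clear and handed the job in at about 14 s.

**Last checks:** from the scene and side cameras, the handle's middle is within about 1–2 mm of the seat, both along and across the clips' line. The rod is level, with its axis about 44–45 mm up (the seat is 44 mm), and the clip leaves close over it at both ends. The wrist force was near zero. The pick and the cup looked unmoved in the pictures.

**Disagreements:**
- The two cameras differed by 2–4 mm on positions, roughly their calibration error. I set the sideways alignment from the wrist view instead.
- The finger gap read about 9–10 mm on the 14 mm rod, but the grip held.

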